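# Load the cold block and crack open its purge valve

### The arm

A 6-joint arm with a two-finger parallel gripper is mounted at the origin on a cart in front of the work surface, level with it; the furniture and walls round the work are solid. World frame = base frame: x ahead of the robot, y to its left, z up, the work surface at z = 0. Lengths are in m, angles in degrees, forces in N, time in s.
With the tool pointing down it reaches from about 0.3 to 0.75 m from the base axis. Payload 8.5 kg.
Tool frame: the origin (TCP) lies at the very end of the fingers, on their centre line; the grasp point (between the pads) lies 19 mm behind it (env.hold_point_z is the distance from the TCP to the grasp point, in m); z points along the fingers, y is the line along which they close (so a half turn about z gives the same grasp; the last joint's range is limited). The gripper opens to 85 mm and grips with 20 to 120 N. Pads are 22 mm wide; open, the fingers measure 114 mm over their backs; the gripper's body (76 mm by 85 mm) begins 54 mm behind the grasp point. The pads swing forward as they close: fully open they stand 13 mm farther back than shut.
Start: joints at [64.441, 21.807, 74.336, -0, 83.858, -12.336], TCP at [0.126, 0.535, 0.197] pointing down, gripper open.
Joint ranges: [-178.18, 178.18], [-50.72, 133.34], [12.68, 142.11], [-81.47, 261.47], [9.98, 163.14], [-165.26, 165.26]. Speed limits (degrees/s): [136.94, 136.94, 180, 180, 180, 180].

### API

Orientations are given as a 3x3 rotation matrix whose columns are the frame's x, y, z axes.
In Python, from rig import env, optics gives the robot as it stands.
- The arm moves only by the shell command python3 -m jog 'ROWS' [OPENING] [FORCE]. ROWS is JSON, a list of rows, each an object with "linear": the shift along the tool's x, y, z in units of 40 mm (1.0 is 40 mm), a list of three; "roll": the turn about the tool's z in units of 5 degrees (1.0 is 5 degrees). A call has 1 to 12 rows; each row shifts and turns the commanded pose from where the row before left it, along the tool's axes as they then stand; what a row does not reach is not made up. A row lasts 1/12 s, in which the tool goes at most 41.7 mm and 7.16 degrees, less where a joint would pass 70% of its speed; a pose out of reach is approached as far as the arm can. A call is refused whole if a number of a shift passes 1 or a number of a turn 1, either way. A call with a gripper value outside its range is refused whole. OPENING is the opening, from -1 (shut) to 1 (fully open), set as the call begins (- or left out, the last holds). The fingers move at their own pace and stop on an object; FORCE is the grip in N (left out, the last holds). Time passes only in rows, so rows that do not move let the fingers close. It gives the time, the measured TCP pose, the force, the opening and the grip force at its end, in the units of the state.
- env.observe(): the state, without advancing time (a new reading comes with each control period).
- optics.get_image(name): name is "side" or "top"; returns the picture (400x640x3 uint8, red, green, blue); there is no depth.
- optics.calibration(name): a dict with "fov_y" (degrees; the focal length in pixels is half the picture's height over the tangent of half this angle, whatever the lens; pixels are square), "cx", "cy" (the principal point, pixels), "D" ([k1, k2, p1, p2, k3] as OpenCV has them; the pictures are not rectified), "T" (4x4, takes a point from camera to world coordinates). Camera axes: x right, y down, z forward; pixel columns grow to the right and rows downward; lengths in m; the calibration is good to about 2 mm. A picture is of the moment at which its call begins. calibration takes no time and is no camera call.
- env.close_job(): hands the job in; it is judged then, once.
The state is a dict: "time_s": time; "q": joint angles; "qvel": joint speeds; "joint_efforts": joint torques, N m; "position": TCP position; "tool_rot": TCP orientation; "ft_force": force on the tool from outside, world axes, zero at the start; "wrist_torque": the same for the moment, N m; "grip_width": finger opening in m; "gripper_force": force on a finger pad.
Only numpy, scipy, OpenCV 4.12 (cv2) and the standard library are available. Lean on these libraries where they do the work, as an engineer would, in place of code of your own. Each camera call takes 0.05 s, during which the arm holds its last target. There are 200 camera calls.

### The job

Lift the stoppered round-bottom flask out of its cork ring by the neck, keep it upright, and lower it gently into the large well of the cold block until it rests on the bottom, then let go of it. Next set the block's dry-gas purge valve: turn its thumbscrew clockwise until the needle seats, without forcing it, then back it off a quarter turn. Finish while still holding the thumbscrew at that setting (do not let go: the gas line is about to be plugged in), and leave the other things on the bench where they stand.

Things in the scene. Friction and masses are not known exactly. Their poses are not given: they have to be found in the camera images.
- flask: amber glass round-bottom flask with a white stopper, about 80 g, 106 mm tall, standing in the cork ring. Origin at the lowest point of the bulb, z up the neck. Bulb: 52 mm across, centre at 26 mm. Neck: straight, 22 mm across, from 52 to 94 mm; stopper 20 mm across on top. Bottom-heavy: it rights itself. Grip the neck from above, fingertips above 55 mm; lift it clear of the valve's 130 mm
- cork_ring: round cork ring that holds the flask, fixed, 82 mm across, 24 mm high; origin at the centre of its underside. The flask's lowest point stands about 6 mm above the worktop in its hole
- cold_block: white bench cold block, fixed, 130 mm deep (x), 210 mm wide (y), deck 72 mm high. Origin at the centre of its underside; -x is the front with a dark display. The +y half holds an aluminium insert, top at 75 mm, with one large well in its middle and a small vial well at each corner; the capped vials in three of them reach 84 mm. The -y half is a console with the purge valve at x 0, y -65 mm
- well_floor (a point): centre of the floor of the large well, 27 mm above the worktop and at x 0, y +40 mm of the cold block; the well is round and straight, 57 mm across and 48 mm deep, open at the top with a 2 mm chamfer, flat floor
- paddle: black flat spade head of the valve's thumbscrew, on a vertical axis: 34 mm wide (x), 10 mm thick (y), 29 mm tall (z); a half turn looks the same. Origin on the axis at its underside, 100 mm above the worktop when seated, rising 3 mm per turn of opening; below it is a round collar 18 mm across. Pinch it across its thickness from above, fingertips above the collar
- thumbscrew (a joint): angle of the thumbscrew in rad: 0 = needle on its seat, positive = opened, anticlockwise seen from above. Turning takes about 0.06 N m; at 0 it meets the seat and the torque rises steeply, the seat yielding about 0.1 rad per N m. It stays where it is left. It starts 0.7 to 1.5 rad open
- timer: white lab timer lying flat, 67x67x18 mm, bystander; origin at the centre of its underside
- petri_dish: round lidded petri dish, 61 mm across, 16 mm high, bystander; origin at the centre of its underside
- sample_jar: white plastic jar with a black screw cap, 53 mm across, 66 mm high, bystander; origin at the centre of its underside

How it is judged (in metres and radians):
On the way, in this order (a step that is already met when the one before it is completed fails the run):
1. the flask stands upright on the floor of the large well and has been let go (horizontal distance between flask and well_floor below 0.012 m and z of flask in the frame of well_floor below 0.005 m and angle between flask's own z axis and vertical below 0.2 rad and contact force between the fingers and flask below 0.05 N), for 0.2 s.
2. the thumbscrew is turned down until the needle seats (within 0.06 rad), held by the fingers (value of joint thumbscrew below 0.06 rad and contact force between the fingers and paddle above 1 N), for 0.1 s.
At the end, for the whole second after the job is handed in: the thumbscrew is a quarter turn (1.32 to 1.82 rad) open from its seat, at rest and still gripped by the fingers (over 2 N), and the flask stands upright (within 0.2 rad) and at rest on the floor of the large well (lowest point within 5 mm of it, 12 mm of its centre), touched by no part of the robot (value of joint thumbscrew between 1.32 and 1.82 rad and velocity of joint thumbscrew between -0.1 and 0.1 rad/s and contact force between the fingers and paddle above 2 N and horizontal distance between flask and well_floor below 0.012 m and z of flask in the frame of well_floor below 0.005 m and angle between flask's own z axis and vertical below 0.2 rad and contact force between the arm and flask below 0.05 N and linear speed of flask below 0.03 m/s); the arm keeps its last pose, push and grip.
It fails at once if the flask is knocked or pressed against the block with more than 12 N (contact force between flask and cold_block above 12 N).
It fails at once if the flask is let go in or over the well more than 8 mm above its floor (horizontal distance between flask and well_floor below 0.03 m and z of flask in the frame of well_floor above 0.008 m and contact force between the fingers and flask below 0.05 N).
It fails at once if the flask is tipped by more than 0.6 rad (angle between flask's own z axis and vertical above 0.6 rad).
It fails at once if the needle is forced more than 0.12 rad past its seat (value of joint thumbscrew below -0.12 rad).
It fails at once if the timer, petri dish or jar is moved by more than 15 mm (distance of any of timer, petri_dish, sample_jar from where it was at the start of the episode above 0.015 m).
It also fails if it takes over 61 s, if anything falls off the work surface, if the arm or the gripper's body presses on something with over 40 N, if the wrist force passes 120 N, or if a joint passes its speed limit or range.

## Working session

There is one attempt and no reset: what is moved stays moved. The work goes in short steps, Python scripts to look and compute and a shell command to move; the robot and the scene stay as the last step left them, time stands still between calls to the robot, and variables do not carry over. Pictures are saved under pics/ and viewed, at most 10 in all, crops included, and the job is handed in when it is done.

```bash
mkdir -p pics; python3 - <<'E'
from rig import env, optics
import cv2
for n in("top","side"):
    cv2.imwrite(f"pics/{n}0.png",optics.get_image(n)[:,:,::-1]); c=optics.calibration(n);print(n,c)
s=env.observe();print({k:s[k] for k in("time_s","position","tool_rot","grip_width","gripper_force")},env.hold_point_z)
E
```

```text
top {'fov_y': 51.87166610925842, 'cx': 323.7789856151603, 'cy': 198.5819592810791, 'D': array([-0.08813283,  0.        ,  0.        ,  0.        ,  0.        ]), 'T': array([[-0.01496216, -0.99360919,  0.11187905,  0.35445383],
       [-0.99986656,  0.01413415, -0.00819047,  0.00514668],
       [ 0.00655681, -0.11198667, -0.99368808,  1.31019765],
       [ 0.        ,  0.        ,  0.        ,  1.        ]])}
side {'fov_y': 47.59864308174291, 'cx': 319.45739307963083, 'cy': 194.89642727525896, 'D': array([-0.09231479,  0.        ,  0.        ,  0.        ,  0.        ]), 'T': array([[ 0.99861892,  0.03678643, -0.03751005,  0.5512906 ],
       [ 0.05231561, -0.63063295,  0.77431593, -1.13063912],
       [ 0.00482925, -0.7752089 , -0.6316865 ,  1.01943504],
       [ 0.        ,  0.        ,  0.        ,  1.        ]])}
{'time_s': 0.1, 'position': array([0.12568407, 0.53515447, 0.19687901]), 'tool_rot': array([[-9.73496299e-01,  2.28702169e-01, -5.24145616e-04],
       [ 2.28702636e-01,  9.73495648e-01, -1.15224516e-03],
       [ 2.46732509e-04, -1.24157988e-03, -9.99999199e-01]]), 'grip_width': 0.08537064212112436, 'gripper_force': 0.0} 0.0187
```

View pics/top0.png

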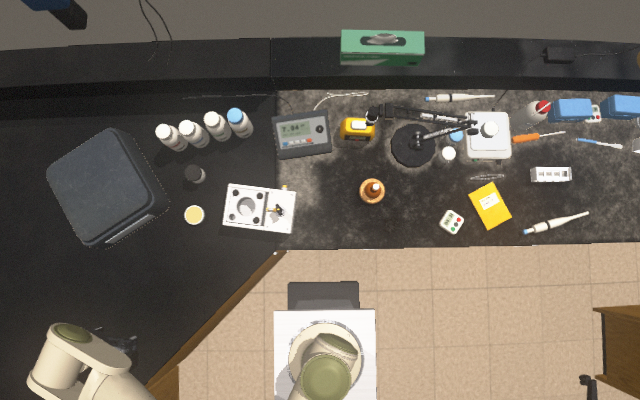

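View pics/side0.png

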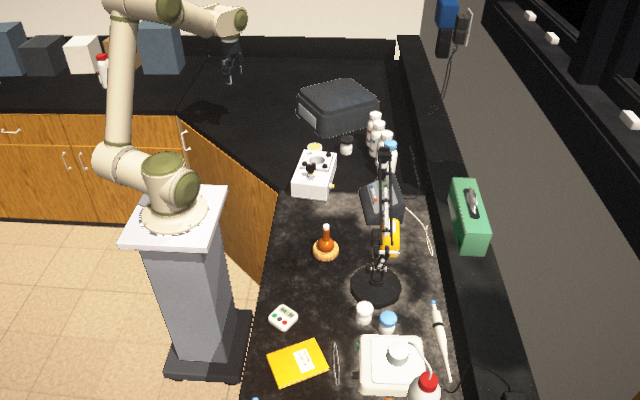

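The top view shows the flask at about (372,190), the cold block around (260,208), and the valve near (278,210). I'll enlarge both views.

```bash
python3 - <<'E'
import cv2
a=cv2.imread("pics/top0.png");cv2.imwrite("pics/topc.png",cv2.resize(a[170:250,215:395],None,fx=4.4,fy=4.4,interpolation=cv2.INTER_CUBIC))
b=cv2.imread("pics/side0.png");cv2.imwrite("pics/sidec.png",cv2.resize(b[140:268,270:370],None,fx=4.6,fy=4.6,interpolation=cv2.INTER_CUBIC))
E
```

```text
(no output)
```

View pics/topc.png

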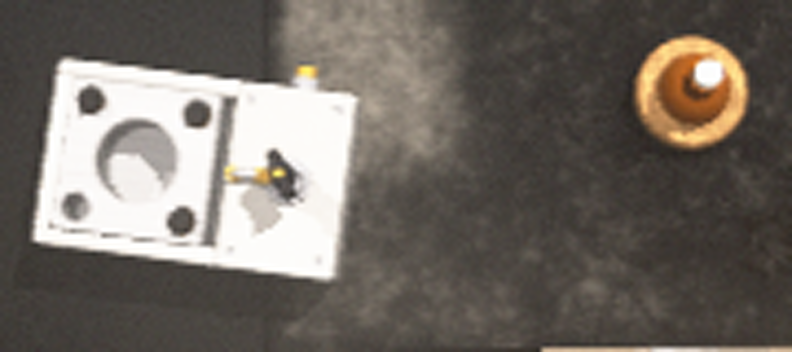

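View pics/sidec.png

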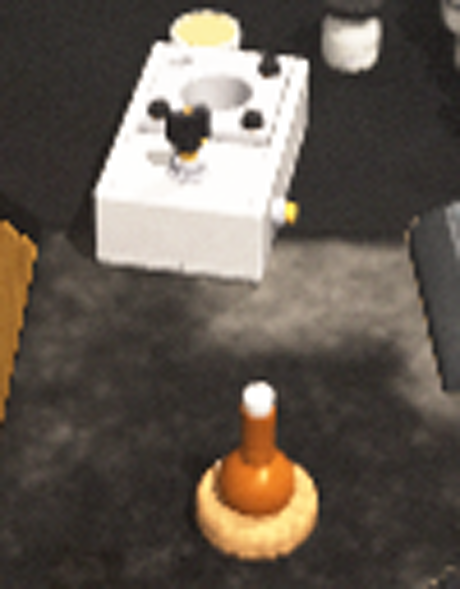

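The top crop shows the deck corners at (62,60), (357,95), (334,279) and (34,242). The well rim is centred at (137,160), the stopper at (709,72), and the paddle runs from about (272,155) to (293,196). In the side crop the stopper is at (258,397), the well at (216,93), and the paddle at (187,128). Next I'll localise these and zoom in on the paddle.

```bash
cat > h.py <<'E'
import numpy as np, cv2
from rig import env, optics
def K(c):
    f=200/np.tan(np.radians(c["fov_y"]/2)); return np.array([[f,0,c["cx"]],[0,f,c["cy"]],[0,0,1]])
def ray(n,uv,z):
    c=optics.calibration(n)
    p=cv2.undistortPoints(np.array(uv,float).reshape(-1,1,2),K(c),np.array(c["D"])).reshape(-1,2)
    d=np.c_[p,np.ones(len(p))]@c["T"][:3,:3].T; o=c["T"][:3,3]
    return (o+d*((z-o[2])/d[:,2])[:,None])[:,:2]
def proj(n,X):
    c=optics.calibration(n); M=np.linalg.inv(c["T"])
    return cv2.projectPoints(np.array(X,float).reshape(-1,1,3),cv2.Rodrigues(M[:3,:3])[0],M[:3,3],K(c),np.array(c["D"]))[0].reshape(-1,2)
def tc(x,y): return [215+(x+.5)/4.4-.5,170+(y+.5)/4.4-.5]
def sc(x,y): return [270+(x+.5)/4.6-.5,140+(y+.5)/4.6-.5]
E
python3 - <<'E'
from h import *
np.set_printoptions(precision=4,suppress=True)
d=ray("top",[tc(62,60),tc(357,95),tc(334,279),tc(34,242)],.072);print("deck",d)
c=d.mean(0); yv=(d[0]-d[1]+d[3]-d[2]); print("c",c,"yaw",np.degrees(np.arctan2(-yv[0],yv[1])), np.linalg.norm(yv)/2)
xv=(d[0]-d[3]+d[1]-d[2]);print("yaw2",np.degrees(np.arctan2(xv[1],xv[0])),np.linalg.norm(xv)/2)
yaw=np.arctan2(-yv[0],yv[1]);R=np.array([[np.cos(yaw),-np.sin(yaw)],[np.sin(yaw),np.cos(yaw)]])
print("well from deck",c+R@[0,.04],"valve",c+R@[0,-.065])
print("well",ray("top",[tc(137,160)],.075),ray("side",[sc(216,93)],.075))
print("stopper",ray("top",[tc(709,72)],.112),ray("side",[sc(258,397)],.109))
print("ring",ray("top",[tc(692,93)],.022),ray("side",[sc(257,507)],.024))
print("paddle",ray("top",[tc(284,177),tc(272,155),tc(293,196)],.125),ray("side",[sc(187,128)],.115))
a=cv2.imread("pics/top0.png")[195:225,258:298];b=cv2.imread("pics/side0.png")[155:185,292:332]
cv2.imwrite("pics/pad.png",cv2.resize(np.vstack([a,b]),None,fx=10,fy=10,interpolation=cv2.INTER_CUBIC))
E
```

```text
deck [[0.5451 0.2845]
 [0.5176 0.0797]
 [0.3912 0.0964]
 [0.4191 0.3026]]
c [0.4682 0.1908] yaw -7.674903745584744 0.20733924740083923
yaw2 -7.837983046081115 0.12740403044651732
well from deck [0.4736 0.2304] valve [0.4596 0.1264]
well [[0.4744 0.2311]] [[0.4741 0.2285]]
stopper [[ 0.5246 -0.1586]] [[ 0.523  -0.1574]]
ring [[ 0.5223 -0.1581]] [[ 0.5242 -0.1724]]
paddle [[0.457  0.1249]
 [0.4716 0.1328]
 [0.4444 0.1191]] [[0.4585 0.1243]]
```

View pics/pad.png

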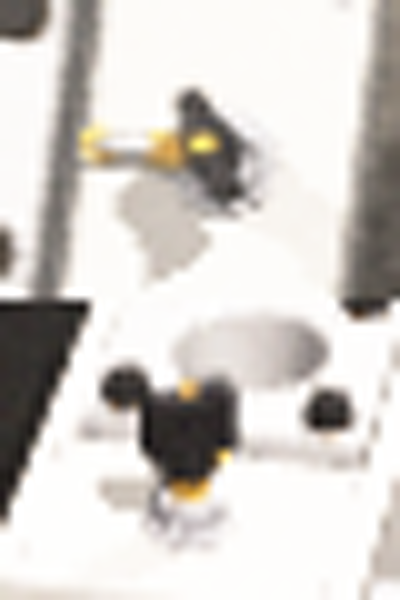

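The paddle's long edge runs up and left in the top crop, about 33° anticlockwise of world x, so it is roughly 0.7 rad open. I'll rotate the tool first, to a yaw of about 82° with the fingers closing along block x, and lift at the same time.

```bash
cat >> h.py <<'E'
def to(x,y,z,yaw=None):
    s=env.observe();R=s["tool_rot"]
    w=np.degrees(np.arctan2(R[1,0],R[0,0]))
    print("t",round(s["time_s"],2),"pos",np.round(s["position"],4),"yaw",round(w,2),"width",round(s["grip_width"],4),"grip",np.round(s["gripper_force"],1),"F",np.round(s["ft_force"],1),"M",np.round(s["wrist_torque"],2),"q6",round(s["q"][5],1))
    print(" shift units",np.round(R.T@(np.array([x,y,z])-s["position"])/.04,3),"" if yaw is None else f"roll units {(w-yaw)/5:.2f}")
E
python3 -m jog '[{"linear":[0,0,-0.4],"roll":1},{"linear":[0,0,-0.4],"roll":1},{"linear":[0,0,-0.4],"roll":1},{"linear":[0,0,-0.3],"roll":1},{"roll":1,"linear":[0,0,0]},{"roll":1,"linear":[0,0,0]},{"roll":1,"linear":[0,0,0]},{"roll":1,"linear":[0,0,0]},{"roll":1,"linear":[0,0,0]},{"roll":1,"linear":[0,0,0]},{"roll":1,"linear":[0,0,0]},{"roll":1,"linear":[0,0,0]}]' 1 20
python3 -m jog '[{"linear":[0,0,0],"roll":1},{"linear":[0,0,0],"roll":1},{"linear":[0,0,0],"roll":1},{"linear":[0,0,0],"roll":1},{"linear":[0,0,0],"roll":1},{"linear":[0,0,0],"roll":0}]'
python3 - <<'E'
from h import *
to(.5235,-.158,.25,82.3)
# lamp tip height: where top/side rays agree
for z in np.arange(.1,.6,.1): print(z,ray("top",[[371,116],[413,147]],z).round(3).tolist(),ray("side",[[385,150]],z).round(3).tolist())
E
```

```text
time_s: 1.1
position: [0.1257, 0.5352, 0.257]
tool_rot: [[-0.285, 0.959, -0.0], [0.959, 0.285, -0.001], [-0.001, -0.001, -1.0]]
ft_force: [0.3, -0.7, -0.2]
grip_width: 0.0851
gripper_force: 0.0
time_s: 1.6
position: [0.1257, 0.5353, 0.2571]
tool_rot: [[0.146, 0.989, -0.0], [0.989, -0.146, -0.001], [-0.001, -0.0, -1.0]]
ft_force: [-0.5, -1.2, 0.1]
grip_width: 0.0852
gripper_force: 0.0
t 1.6 pos [0.1257 0.5353 0.2571] yaw 81.6 width 0.0852 grip 0.0 F [-0.5 -1.2  0.1] M [ 0.03 -0.07 -0.02] q6 72.8
 shift units [-15.693  12.369   0.187] roll units -0.14
0.1 [[0.742, -0.153], [0.644, -0.277]] [[0.723, 0.271]]
0.2 [[0.71, -0.139], [0.62, -0.254]] [[0.704, 0.118]]
0.30000000000000004 [[0.678, -0.126], [0.596, -0.23]] [[0.686, -0.034]]
0.4 [[0.646, -0.113], [0.572, -0.207]] [[0.667, -0.186]]
0.5 [[0.614, -0.1], [0.548, -0.184]] [[0.648, -0.339]]
```

```bash
python3 -m jog '[{"linear":[-0.65,0.52,0]},{"linear":[-0.65,0.52,0]},{"linear":[-0.65,0.52,0]},{"linear":[-0.65,0.52,0]},{"linear":[-0.65,0.52,0]},{"linear":[-0.65,0.52,0]},{"linear":[-0.65,0.52,0]},{"linear":[-0.65,0.52,0]},{"linear":[-0.65,0.52,0]},{"linear":[-0.65,0.52,0]},{"linear":[-0.65,0.52,0]},{"linear":[-0.65,0.52,0]}]'
python3 -m jog '[{"linear":[-0.65,0.52,0]},{"linear":[-0.65,0.52,0]},{"linear":[-0.65,0.52,0]},{"linear":[-0.65,0.52,0]},{"linear":[-0.65,0.52,0]},{"linear":[-0.65,0.52,0]},{"linear":[-0.65,0.52,0]},{"linear":[-0.65,0.52,0]},{"linear":[-0.65,0.52,0]},{"linear":[-0.65,0.52,0]},{"linear":[-0.65,0.52,0]},{"linear":[0,0,0]}]'
python3 -c "
from h import *
to(.5235,-.158,.066,82.3)"
```

```text
t 1.6 pos [0.1257 0.5353 0.2571] yaw 81.6 width 0.0852 grip 0.0 F [-0.5 -1.2  0.1] M [ 0.03 -0.07 -0.02] q6 72.8
 shift units [-15.689  12.37    4.787] roll units -0.14invalid input
invalid input
```

```bash
python3 -m jog '[{"linear":[-0.65,0.52,0],"roll":0},{"linear":[-0.65,0.52,0],"roll":0},{"linear":[-0.65,0.52,0],"roll":0},{"linear":[-0.65,0.52,0],"roll":0},{"linear":[-0.65,0.52,0],"roll":0},{"linear":[-0.65,0.52,0],"roll":0},{"linear":[-0.65,0.52,0],"roll":0},{"linear":[-0.65,0.52,0],"roll":0},{"linear":[-0.65,0.52,0],"roll":0},{"linear":[-0.65,0.52,0],"roll":0},{"linear":[-0.65,0.52,0],"roll":0},{"linear":[-0.65,0.52,0],"roll":0}]' &&
python3 -m jog '[{"linear":[-0.65,0.52,0],"roll":0},{"linear":[-0.65,0.52,0],"roll":0},{"linear":[-0.65,0.52,0],"roll":0},{"linear":[-0.65,0.52,0],"roll":0},{"linear":[-0.65,0.52,0],"roll":0},{"linear":[-0.65,0.52,0],"roll":0},{"linear":[-0.65,0.52,0],"roll":0},{"linear":[-0.65,0.52,0],"roll":0},{"linear":[-0.65,0.52,0],"roll":0},{"linear":[-0.65,0.52,0],"roll":0},{"linear":[-0.65,0.52,0],"roll":0},{"linear":[0,0,0],"roll":0}]'
python3 -c "
from h import *
to(.5235,-.158,.066,82.3)"
```

```text
time_s: 2.6
position: [0.3285, 0.1894, 0.2574]
tool_rot: [[0.14, 0.99, 0.0], [0.99, -0.14, 0.0], [0.0, 0.0, -1.0]]
ft_force: [1.4, 0.2, -0.4]
grip_width: 0.0856
gripper_force: 0.0
time_s: 3.6
position: [0.5155, -0.1293, 0.256]
tool_rot: [[0.144, 0.99, -0.001], [0.99, -0.144, -0.0], [-0.001, -0.001, -1.0]]
ft_force: [-0.9, 0.7, -0.4]
grip_width: 0.0855
gripper_force: 0.0
t 3.6 pos [ 0.5155 -0.1293  0.256 ] yaw 81.73 width 0.0855 grip 0.0 F [-0.9  0.7 -0.4] M [ 0.01  0.05 -0.03] q6 -18.6
 shift units [-0.678  0.305  4.749] roll units -0.11
```

```bash
python3 -m jog '[{"linear":[-0.34,0.15,0],"roll":0},{"linear":[-0.34,0.15,0],"roll":0},{"linear":[0,0,0.7],"roll":0},{"linear":[0,0,0.7],"roll":0},{"linear":[0,0,0.7],"roll":0},{"linear":[0,0,0.7],"roll":0},{"linear":[0,0,0.7],"roll":0},{"linear":[0,0,0.6],"roll":0},{"linear":[0,0,0.4],"roll":0},{"linear":[0,0,0.25],"roll":0},{"linear":[0,0,0],"roll":0}]'
python3 -c "
from h import *
to(.5235,-.158,.066,82.3)
cv2.imwrite('pics/side1.png',cv2.resize(optics.get_image('side')[200:275,280:380,::-1],None,fx=6,fy=6,interpolation=cv2.INTER_CUBIC))"
```

```text
time_s: 4.52
position: [0.521, -0.1533, 0.0658]
tool_rot: [[0.142, 0.99, -0.003], [0.99, -0.142, 0.001], [0.001, -0.003, -1.0]]
ft_force: [-1.4, 0.3, -0.3]
grip_width: 0.0853
gripper_force: 0.0
t 4.52 pos [ 0.521  -0.1533  0.0658] yaw 81.83 width 0.0853 grip 0.0 F [-1.4  0.3 -0.3] M [ 0.01 -0.01 -0.  ] q6 -20.7
 shift units [-0.106  0.079 -0.004] roll units -0.09
```

View pics/side1.png

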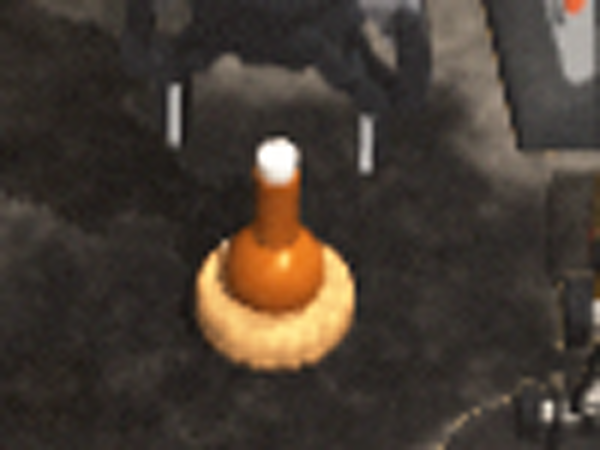

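```bash
python3 -c "
from h import *
s=env.observe();P=s['position'];R=s['tool_rot']
f=lambda X:np.round((proj('side',X)-[280,200]+.5)*6-.5,0).tolist()
print([ (zz,f([P+R@[0,sy*.0427,-zz] for sy in(1,-1)])) for zz in (0,.013,.032,.05)])
print('flask axis',f([[.5235,-.158,z] for z in(.006,.058,.1,.112)]))"
```

```text
[(0, [[357.0, 226.0], [190.0, 202.0]]), (0.013, [[358.0, 207.0], [189.0, 183.0]]), (0.032, [[360.0, 179.0], [189.0, 155.0]]), (0.05, [[361.0, 152.0], [189.0, 128.0]])]
flask axis [[275.0, 306.0], [276.0, 233.0], [277.0, 172.0], [278.0, 154.0]]
```

The projected flask axis matches the picture: the neck is at column 277, between the fingers at columns 175 and 367. I'll trim the centring and then close.

```bash
python3 -m jog '[{"linear":[-0.1,0.07,0],"roll":0},{"linear":[0,0,0],"roll":0},{"linear":[0,0,0],"roll":0}]' && python3 -m jog '[{"linear":[0,0,0],"roll":0},{"linear":[0,0,0],"roll":0},{"linear":[0,0,0],"roll":0},{"linear":[0,0,0],"roll":0},{"linear":[0,0,0],"roll":0},{"linear":[0,0,0],"roll":0},{"linear":[0,0,0],"roll":0},{"linear":[0,0,0],"roll":0},{"linear":[0,0,0],"roll":0},{"linear":[0,0,0],"roll":0}]' -1 30
python3 -c "
from h import *
to(.5235,-.158,.066,82.3)"
```

```text
time_s: 4.82
position: [0.5246, -0.1585, 0.0685]
tool_rot: [[0.143, 0.99, 0.002], [0.99, -0.143, -0.001], [-0.001, 0.002, -1.0]]
ft_force: [-0.6, 0.4, 0.0]
grip_width: 0.0856
gripper_force: 0.0
time_s: 5.65
position: [0.5241, -0.158, 0.0678]
tool_rot: [[0.143, 0.99, 0.001], [0.99, -0.143, -0.0], [-0.0, 0.001, -1.0]]
ft_force: [-0.4, 0.6, 4.8]
grip_width: 0.0182
gripper_force: 29.3
t 5.65 pos [ 0.5241 -0.158   0.0678] yaw 81.78 width 0.0182 grip 29.3 F [-0.4  0.6  4.8] M [ 0.09  0.21 -0.01] q6 -20.9
 shift units [-0.003 -0.014  0.044] roll units -0.10
```

```bash
python3 -m jog '[{"linear":[0,0,-0.1],"roll":0},{"linear":[0,0,-0.2],"roll":0},{"linear":[0,0,-0.3],"roll":0},{"linear":[0,0,-0.4],"roll":0},{"linear":[0,0,-0.5],"roll":0},{"linear":[0,0,-0.5],"roll":0},{"linear":[0,0,-0.5],"roll":0},{"linear":[0,0,-0.5],"roll":0},{"linear":[0,0,-0.5],"roll":0},{"linear":[0,0,-0.3],"roll":0},{"linear":[0,0,0],"roll":0},{"linear":[0,0,0],"roll":0}]' 
python3 -c "
from h import *
to(.474,.2302,.22,82.3)
a=optics.get_image('side')[:,:,::-1];b=optics.get_image('top')[:,:,::-1];cv2.imwrite('pics/s2full.png',a)
s=env.observe();P=s['position'];print(proj('side',P),proj('top',P))
m=cv2.resize(np.hstack([a[165:255,285:365],b[140:230,330:410]]),None,fx=5,fy=5,interpolation=cv2.INTER_CUBIC)
cv2.imwrite('pics/lift.png',m)"
```

```text
time_s: 6.65
position: [0.5239, -0.1578, 0.2196]
tool_rot: [[0.143, 0.99, 0.001], [0.99, -0.143, -0.0], [-0.0, 0.001, -1.0]]
ft_force: [0.5, 0.3, -1.5]
grip_width: 0.0179
gripper_force: 29.5
t 6.65 pos [ 0.5239 -0.1578  0.2196] yaw 81.77 width 0.0179 grip 29.5 F [ 0.5  0.3 -1.5] M [-0.01 -0.01  0.02] q6 -20.9
 shift units [ 9.423 -2.622 -0.014] roll units -0.11
[[326.37501382 197.19005002]] [[380.62059211 180.77824127]]
```

View pics/lift.png

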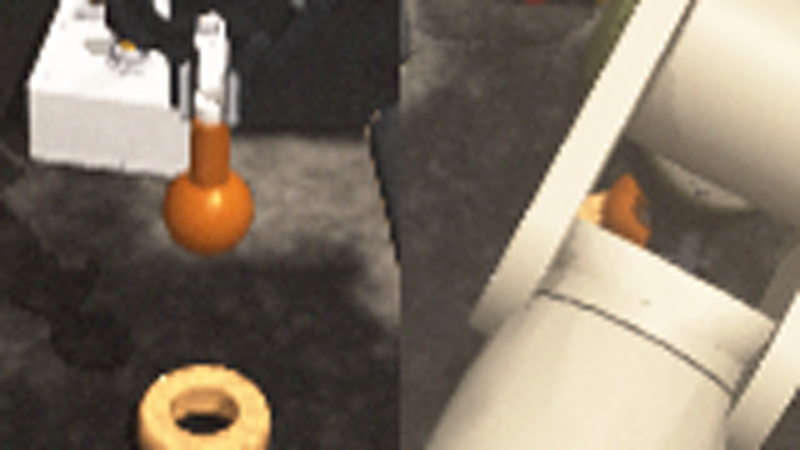

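```bash
python3 -c "
from h import *
f=lambda X:np.round((proj('side',X)-[285,165]+.5)*5-.5,0).tolist()
for h in (0,.026,.052,.094,.106): print(h,f([[.5239,-.1578,.158+h]]))
print('pad tips',f([[.5239-.011,-.1578-.011,.2196],[.5239+.011,-.1578-.011,.2196],[.5239,-.1578-.011,.2386],[.5239,-.1578-.011,.255]]))
cv2.imwrite('pics/z.png',cv2.resize(cv2.imread('pics/s2full.png')[160:225,295:360],None,fx=9,fy=9,interpolation=cv2.INTER_CUBIC))"
```

```text
0 [[208.0, 245.0]]
0.026 [[209.0, 210.0]]
0.052 [[209.0, 175.0]]
0.094 [[211.0, 116.0]]
0.106 [[211.0, 98.0]]
pad tips [[189.0, 173.0], [229.0, 175.0], [209.0, 147.0], [210.0, 124.0]]
```

View pics/z.png

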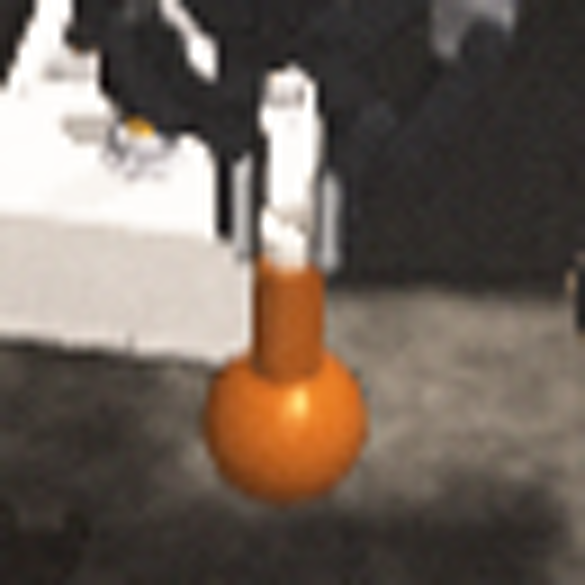

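The flask hangs upright and hasn't slipped. Its bulb centre is at crop row 210, as predicted from TCP − 62 mm. The rendered pads end higher than the stated TCP, near the stopper, so I'll bear that in mind at the paddle. Next I carry it over the well.

```bash
python3 -m jog '[{"linear":[0.2,-0.06,0],"roll":0},{"linear":[0.4,-0.11,0],"roll":0},{"linear":[0.6,-0.17,0],"roll":0},{"linear":[0.7,-0.19,0],"roll":0},{"linear":[0.7,-0.2,0],"roll":0},{"linear":[0.7,-0.19,0],"roll":0},{"linear":[0.7,-0.2,0],"roll":0},{"linear":[0.7,-0.19,0],"roll":0},{"linear":[0.7,-0.2,0],"roll":0},{"linear":[0.7,-0.19,0],"roll":0},{"linear":[0.7,-0.2,0],"roll":0},{"linear":[0.7,-0.19,0],"roll":0}]' && python3 -m jog '[{"linear":[0.7,-0.2,0],"roll":0},{"linear":[0.6,-0.17,0],"roll":0},{"linear":[0.4,-0.11,0],"roll":0},{"linear":[0.3,-0.08,0],"roll":0},{"linear":[0.2,-0.06,0],"roll":0},{"linear":[0,0,0],"roll":0},{"linear":[0,0,0],"roll":0},{"linear":[0,0,0],"roll":0}]'
python3 -c "
from h import *
to(.474,.2302,.0886,82.3)"
```

```text
time_s: 7.75
position: [0.483, 0.1528, 0.2187]
tool_rot: [[0.143, 0.99, -0.002], [0.99, -0.143, 0.0], [-0.0, -0.002, -1.0]]
ft_force: [0.4, -1.0, -0.9]
grip_width: 0.0179
gripper_force: 29.5
time_s: 8.42
position: [0.4723, 0.2409, 0.2193]
tool_rot: [[0.144, 0.99, -0.0], [0.99, -0.144, -0.0], [-0.0, -0.0, -1.0]]
ft_force: [-0.6, 0.2, -2.0]
grip_width: 0.0175
gripper_force: 29.5
t 8.42 pos [0.4723 0.2409 0.2193] yaw 81.72 width 0.0175 grip 29.5 F [-0.6  0.2 -2. ] M [-0.03  0.   -0.  ] q6 22.5
 shift units [-0.256  0.081  3.268] roll units -0.12
```

```bash
python3 -m jog '[{"linear":[-0.13,0.04,0],"roll":0},{"linear":[-0.13,0.04,0],"roll":0},{"linear":[0,0,0.3],"roll":0},{"linear":[0,0,0.4],"roll":0},{"linear":[0,0,0.5],"roll":0},{"linear":[0,0,0.3],"roll":0},{"linear":[0,0,0.2],"roll":0},{"linear":[0,0,0],"roll":0},{"linear":[0,0,0],"roll":0},{"linear":[0,0,0],"roll":0}]'
python3 -c "
from h import *
to(.474,.2300,.0886,82.3)
a=optics.get_image('side')[:,:,::-1]
b=optics.get_image('top')[:,:,::-1]
for h in(0,.026,.106): print(h, proj('side',env.observe()['position']+np.array([0,0,h-.0616])))
m=cv2.resize(np.hstack([a[130:205,280:350],b[170:245,215:285]]),None,fx=5.5,fy=5.5,interpolation=cv2.INTER_CUBIC)
cv2.imwrite('pics/over.png',m)"
```

```text
time_s: 9.25
position: [0.4744, 0.2308, 0.1524]
tool_rot: [[0.143, 0.99, 0.002], [0.99, -0.143, 0.0], [0.001, 0.002, -1.0]]
ft_force: [-0.1, -0.8, -0.0]
grip_width: 0.0179
gripper_force: 29.4
t 9.25 pos [0.4744 0.2308 0.1524] yaw 81.76 width 0.0179 grip 29.4 F [-0.1 -0.8 -0. ] M [ 0.02  0.   -0.  ] q6 21.3
 shift units [-0.022 -0.01   1.594] roll units -0.11
0 [[316.66008812 155.89378921]]
0.026 [[316.66745434 149.89787682]]
0.106 [[316.69166786 130.69797996]]
```

View pics/over.png

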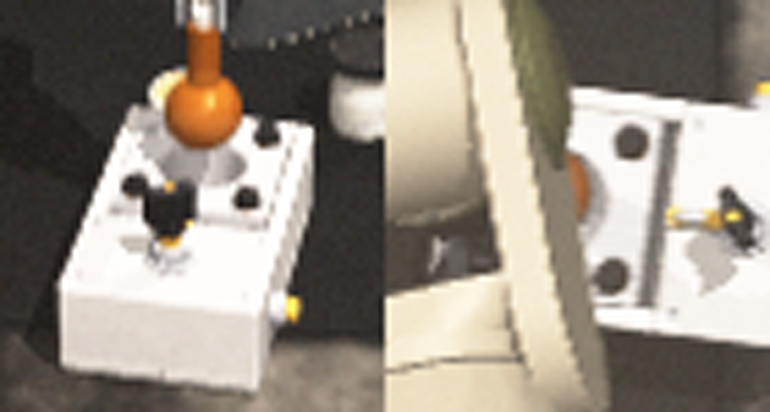

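The flask bulb at crop (204,109) hangs centred over the well to within about 1 mm. I'll descend slowly and watch the force.

```bash
python3 -m jog '[{"linear":[-0.02,-0.02,0.2],"roll":0},{"linear":[0,0,0.2],"roll":0},{"linear":[0,0,0.2],"roll":0},{"linear":[0,0,0.2],"roll":0},{"linear":[0,0,0.05],"roll":0},{"linear":[0,0,0],"roll":0},{"linear":[0,0,0],"roll":0}]'; python3 -m jog '[{"linear":[0,0,0.04],"roll":0},{"linear":[0,0,0.04],"roll":0},{"linear":[0,0,0.04],"roll":0},{"linear":[0,0,0.04],"roll":0},{"linear":[0,0,0],"roll":0},{"linear":[0,0,0],"roll":0}]'
python3 -c "
from h import *
to(.474,.2300,.0886,82.3)"
```

```text
time_s: 9.93
position: [0.473, 0.2302, 0.1173]
tool_rot: [[0.143, 0.99, -0.0], [0.99, -0.143, -0.0], [-0.0, -0.0, -1.0]]
ft_force: [-0.1, 0.3, -0.6]
grip_width: 0.0178
gripper_force: 29.4
time_s: 10.43
position: [0.4729, 0.2302, 0.111]
tool_rot: [[0.143, 0.99, -0.0], [0.99, -0.143, -0.0], [-0.0, -0.0, -1.0]]
ft_force: [-0.0, 0.8, -1.1]
grip_width: 0.0177
gripper_force: 29.4
t 10.43 pos [0.4729 0.2302 0.111 ] yaw 81.77 width 0.0177 grip 29.4 F [-0.   0.8 -1.1] M [-0.04  0.01 -0.02] q6 21.3
 shift units [-0.001  0.028  0.559] roll units -0.11
```

```bash
python3 -m jog '[{"linear":[0,0,0.06],"roll":0},{"linear":[0,0,0.06],"roll":0},{"linear":[0,0,0.06],"roll":0},{"linear":[0,0,0.06],"roll":0},{"linear":[0,0,0.06],"roll":0},{"linear":[0,0,0.06],"roll":0},{"linear":[0,0,0],"roll":0},{"linear":[0,0,0],"roll":0}]'; python3 -m jog '[{"linear":[0,0,0.03],"roll":0},{"linear":[0,0,0.03],"roll":0},{"linear":[0,0,0.03],"roll":0},{"linear":[0,0,0.03],"roll":0},{"linear":[0,0,0],"roll":0},{"linear":[0,0,0],"roll":0}]'
python3 -c "
from h import *
to(.474,.2300,.0886,82.3)"
```

```text
time_s: 11.1
position: [0.4729, 0.2302, 0.0965]
tool_rot: [[0.143, 0.99, -0.0], [0.99, -0.143, -0.0], [-0.0, -0.0, -1.0]]
ft_force: [-0.2, -0.7, -0.5]
grip_width: 0.0182
gripper_force: 29.4
time_s: 11.6
position: [0.4729, 0.2302, 0.0918]
tool_rot: [[0.143, 0.99, -0.0], [0.99, -0.143, -0.0], [-0.0, -0.0, -1.0]]
ft_force: [0.1, -0.1, -0.9]
grip_width: 0.0182
gripper_force: 29.4
t 11.6 pos [0.4729 0.2302 0.0918] yaw 81.77 width 0.0182 grip 29.4 F [ 0.1 -0.1 -0.9] M [ 0.05  0.02 -0.02] q6 21.3
 shift units [-0.001  0.027  0.08 ] roll units -0.11
```

```bash
for i in 1 2; do :; done; python3 -m jog '[{"linear":[0,0,0.02],"roll":0},{"linear":[0,0,0.02],"roll":0},{"linear":[0,0,0],"roll":0},{"linear":[0,0,0],"roll":0}]' | grep -E "pos|ft"; python3 -m jog '[{"linear":[0,0,0.02],"roll":0},{"linear":[0,0,0],"roll":0},{"linear":[0,0,0],"roll":0}]' | grep -E "pos|ft"; python3 -m jog '[{"linear":[0,0,0.02],"roll":0},{"linear":[0,0,0],"roll":0},{"linear":[0,0,0],"roll":0}]' | grep -E "pos|ft"
```

```text
position: [0.4729, 0.2302, 0.0902]
ft_force: [0.3, -0.5, -0.5]
position: [0.4729, 0.2302, 0.0894]
ft_force: [0.1, 0.8, -0.3]
position: [0.4729, 0.2302, 0.0886]
ft_force: [0.5, -0.2, -0.4]
```

```bash
python3 -m jog '[{"linear":[0,0,0.02],"roll":0},{"linear":[0,0,0],"roll":0},{"linear":[0,0,0],"roll":0}]' | grep -E "pos|ft"; python3 -m jog '[{"linear":[0,0,0.015],"roll":0},{"linear":[0,0,0],"roll":0},{"linear":[0,0,0],"roll":0}]' | grep -E "pos|ft"
```

```text
position: [0.4729, 0.2302, 0.0878]
ft_force: [-0.3, 0.2, -1.4]
position: [0.4731, 0.2303, 0.0875]
ft_force: [-0.0, -0.7, 2.5]
```

There is contact at 2.5 N, so the flask is on the floor. I'll release it and retreat upward.

```bash
python3 -m jog '[{"linear":[0,0,0],"roll":0},{"linear":[0,0,0],"roll":0},{"linear":[0,0,0],"roll":0},{"linear":[0,0,0],"roll":0},{"linear":[0,0,0],"roll":0},{"linear":[0,0,0],"roll":0},{"linear":[0,0,0],"roll":0}]' 0.3; python3 -m jog '[{"linear":[0,0,-0.1],"roll":0},{"linear":[0,0,-0.2],"roll":0},{"linear":[0,0,-0.4],"roll":0},{"linear":[0,0,-0.5],"roll":0},{"linear":[0,0,-0.6],"roll":0},{"linear":[0,0,-0.6],"roll":0},{"linear":[0,0,-0.6],"roll":0},{"linear":[0,0,-0.5],"roll":0},{"linear":[0,0,0],"roll":0},{"linear":[0,0,0],"roll":0}]'
python3 -c "
from h import *
to(.459,.1255,.16,33)
a=optics.get_image('side')[:,:,::-1]
b=optics.get_image('top')[:,:,::-1]
print('flask pred px',[proj('side',[.474,.2302,.027+h]).round(1).tolist() for h in(.026,.052,.106)])
m=cv2.resize(np.hstack([a[120:195,280:350],b[170:245,215:285]]),None,fx=5.5,fy=5.5,interpolation=cv2.INTER_CUBIC)
cv2.imwrite('pics/rel.png',m)"
```

```text
time_s: 13.52
position: [0.4729, 0.2302, 0.0872]
tool_rot: [[0.143, 0.99, -0.0], [0.99, -0.143, -0.0], [-0.0, -0.0, -1.0]]
ft_force: [0.5, 0.5, -0.0]
grip_width: 0.0555
gripper_force: 0.0
time_s: 14.35
position: [0.4732, 0.2303, 0.2285]
tool_rot: [[0.143, 0.99, 0.003], [0.99, -0.143, 0.001], [0.001, 0.002, -1.0]]
ft_force: [-0.2, -0.2, -0.6]
grip_width: 0.0555
gripper_force: 0.0
t 14.35 pos [0.4732 0.2303 0.2285] yaw 81.78 width 0.0555 grip 0.0 F [-0.2 -0.2 -0.6] M [ 0.01 -0.01 -0.01] q6 21.3
 shift units [-2.645  0.02   1.71 ] roll units 9.76
flask pred px [[[316.6, 164.5]], [[316.6, 158.7]], [[316.6, 146.2]]]
```

View pics/rel.png

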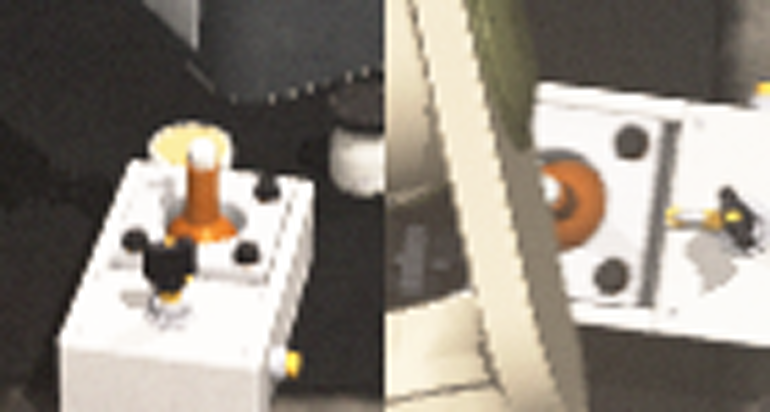

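The flask stands upright in the well, with the stopper at crop (203,150) as predicted. Next I go to the valve.

```bash
python3 -m jog '[{"linear":[-0.3,0,0],"roll":0},{"linear":[-0.6,0.01,0],"roll":0},{"linear":[-0.7,0.01,0],"roll":0},{"linear":[-0.6,0,0],"roll":0},{"linear":[-0.3,0,0],"roll":0},{"linear":[-0.14,0,0],"roll":0},{"linear":[0,0,0],"roll":1},{"linear":[0,0,0],"roll":1},{"linear":[0,0,0],"roll":1},{"linear":[0,0,0],"roll":1},{"linear":[0,0,0],"roll":1},{"linear":[0,0,0],"roll":1}]'; python3 -m jog '[{"linear":[0,0,0.3],"roll":1},{"linear":[0,0,0.4],"roll":1},{"linear":[0,0,0.4],"roll":1},{"linear":[0,0,0.4],"roll":0.75},{"linear":[0,0,0.2],"roll":0},{"linear":[0,0,0],"roll":0},{"linear":[0,0,0],"roll":0}]'
python3 -c "
from h import *
to(.4585,.1255,.106,33)"
```

```text
time_s: 15.45
position: [0.4583, 0.1256, 0.2267]
tool_rot: [[0.622, 0.783, -0.001], [0.783, -0.622, -0.0], [-0.001, -0.001, -1.0]]
ft_force: [0.3, -0.3, 0.2]
grip_width: 0.0553
gripper_force: 0.0
time_s: 16.03
position: [0.4586, 0.1256, 0.1593]
tool_rot: [[0.837, 0.547, -0.001], [0.547, -0.837, 0.0], [-0.0, -0.0, -1.0]]
ft_force: [0.8, -0.2, 0.5]
grip_width: 0.0554
gripper_force: 0.0
t 16.03 pos [0.4586 0.1256 0.1593] yaw 33.15 width 0.0554 grip 0.0 F [ 0.8 -0.2  0.5] M [-0.01 -0.04  0.01] q6 57.9
 shift units [-3.000e-03  1.000e-03  1.333e+00] roll units 0.03
```

```bash
python3 -m jog '[{"linear":[0,0,0.3],"roll":0},{"linear":[0,0,0.4],"roll":0},{"linear":[0,0,0.3],"roll":0},{"linear":[0,0,0.2],"roll":0},{"linear":[0,0,0.13],"roll":0},{"linear":[0,0,0],"roll":0},{"linear":[0,0,0],"roll":0}]'; python3 -m jog '[{"linear":[0,0,0],"roll":0},{"linear":[0,0,0],"roll":0},{"linear":[0,0,0],"roll":0},{"linear":[0,0,0],"roll":0},{"linear":[0,0,0],"roll":0},{"linear":[0,0,0],"roll":0},{"linear":[0,0,0],"roll":0},{"linear":[0,0,0],"roll":0}]' -1 20
python3 -c "
from h import *
to(.4585,.1255,.106,33)
cv2.imwrite('pics/pg.png',optics.get_image('side')[:,:,::-1])"
```

```text
time_s: 16.62
position: [0.459, 0.1256, 0.1066]
tool_rot: [[0.838, 0.545, 0.001], [0.545, -0.838, 0.0], [0.001, 0.0, -1.0]]
ft_force: [0.5, -0.7, 0.1]
grip_width: 0.0554
gripper_force: 0.0
time_s: 17.28
position: [0.4586, 0.1256, 0.1061]
tool_rot: [[0.838, 0.545, 0.0], [0.545, -0.838, -0.0], [0.0, 0.0, -1.0]]
ft_force: [0.4, 0.1, -0.5]
grip_width: 0.0001
gripper_force: 0.0
t 17.28 pos [0.4586 0.1256 0.1061] yaw 33.03 width 0.0001 grip 0.0 F [ 0.4  0.1 -0.5] M [-0.05 -0.02 -0.01] q6 58.0
 shift units [-0.004  0.     0.001] roll units 0.01
```

The fingers closed on nothing, so the real tips sit above the paddle, as the pictures suggested. With the fingers shut I'll touch the paddle top lightly to measure the tip offset.

```bash
g(){ grep -E "pos|ft"|tr '\n' ' ';echo; }
python3 -m jog '[{"linear":[0,0,0.05],"roll":0},{"linear":[0,0,0],"roll":0}]'|g
python3 -m jog '[{"linear":[0,0,0.05],"roll":0},{"linear":[0,0,0],"roll":0}]'|g
python3 -m jog '[{"linear":[0,0,0.03],"roll":0},{"linear":[0,0,0],"roll":0}]'|g
python3 -m jog '[{"linear":[0,0,0.03],"roll":0},{"linear":[0,0,0],"roll":0}]'|g
```

```text
position: [0.4584, 0.1256, 0.1037] ft_force: [0.1, -0.9, 0.7] 
position: [0.4584, 0.1256, 0.1017] ft_force: [0.0, 0.1, 0.5] 
position: [0.4585, 0.1256, 0.1006] ft_force: [0.2, 0.6, -0.1] 
position: [0.4585, 0.1256, 0.0995] ft_force: [-0.6, 0.4, 0.0]
```

```bash
g(){ grep -E "pos|ft"|tr '\n' ' ';echo; }
python3 -m jog '[{"linear":[0,0,0.03],"roll":0},{"linear":[0,0,0],"roll":0}]'|g
python3 -m jog '[{"linear":[0,0,0.03],"roll":0},{"linear":[0,0,0],"roll":0}]'|g
python3 -m jog '[{"linear":[0,0,0.03],"roll":0},{"linear":[0,0,0],"roll":0}]'|g
```

```text
position: [0.4585, 0.1256, 0.0983] ft_force: [0.6, 1.3, -0.2] 
position: [0.4585, 0.1256, 0.097] ft_force: [0.3, -0.3, -0.6] 
position: [0.4585, 0.1256, 0.0959] ft_force: [0.4, -0.6, -0.3]
```

```bash
python3 -c "
from h import *
to(.4585,.1255,.08,33)"
```

```text
t 18.5 pos [0.4585 0.1256 0.0959] yaw 33.03 width -0.0001 grip 0.0 F [ 0.4 -0.6 -0.3] M [ 0.01 -0.05 -0.01] q6 58.0
 shift units [-0.002  0.001  0.396] roll units 0.01
```

```bash
g(){ grep -E "pos|ft"|tr '\n' ' ';echo; }
python3 -m jog '[{"linear":[0,0,0.03],"roll":0},{"linear":[0,0,0],"roll":0}]'|g
python3 -m jog '[{"linear":[0,0,0.03],"roll":0},{"linear":[0,0,0],"roll":0}]'|g
```

```text
position: [0.4588, 0.1256, 0.0954] ft_force: [-2.2, 0.0, 6.3] 
position: [0.459, 0.1256, 0.095] ft_force: [-4.4, -0.9, 15.9]
```

```bash
g(){ grep -E "pos|ft"|tr '\n' ' ';echo; }
python3 -m jog '[{"linear":[0,0,0.03],"roll":0},{"linear":[0,0,0],"roll":0}]'|g
python3 -m jog '[{"linear":[0,0,0.03],"roll":0},{"linear":[0,0,0],"roll":0}]'|g
```

```text
position: [0.4592, 0.1256, 0.0946] ft_force: [-6.4, -0.7, 25.1] 
position: [0.4594, 0.1256, 0.0943] ft_force: [-11.0, -0.3, 32.7]
```

Contact is at TCP z ≈ 0.0957, so the tips are about 34 mm above the stated TCP. I'll back off, open, and descend to TCP z ≈ 0.075, which puts the tips at about 0.109.

```bash
python3 -m jog '[{"linear":[0,0,-0.3],"roll":0},{"linear":[0,0,-0.5],"roll":0},{"linear":[0,0,0],"roll":0},{"linear":[0,0,0],"roll":0},{"linear":[0,0,0],"roll":0},{"linear":[0,0,0],"roll":0},{"linear":[0,0,0],"roll":0},{"linear":[0,0,0],"roll":0}]' 0.3
python3 -c "
from h import *
to(.4585,.1255,.075,33)"
```

```text
time_s: 19.83
position: [0.4584, 0.1256, 0.1227]
tool_rot: [[0.838, 0.545, -0.001], [0.545, -0.838, -0.0], [-0.001, -0.001, -1.0]]
ft_force: [0.3, -0.4, 0.1]
grip_width: 0.0555
gripper_force: 0.0
t 19.83 pos [0.4584 0.1256 0.1227] yaw 33.03 width 0.0555 grip 0.0 F [ 0.3 -0.4  0.1] M [ 0.01  0.03 -0.04] q6 58.0
 shift units [0.003 0.003 1.192] roll units 0.01
```

```bash
python3 -m jog '[{"linear":[0,0,0.3],"roll":0},{"linear":[0,0,0.3],"roll":0},{"linear":[0,0,0.3],"roll":0},{"linear":[0,0,0.2],"roll":0},{"linear":[0,0,0.09],"roll":0},{"linear":[0,0,0],"roll":0},{"linear":[0,0,0],"roll":0}]'; python3 -m jog '[{"linear":[0,0,0],"roll":0},{"linear":[0,0,0],"roll":0},{"linear":[0,0,0],"roll":0},{"linear":[0,0,0],"roll":0},{"linear":[0,0,0],"roll":0},{"linear":[0,0,0],"roll":0},{"linear":[0,0,0],"roll":0},{"linear":[0,0,0],"roll":0},{"linear":[0,0,0],"roll":0}]' -1 20
python3 -c "
from h import *
to(.4585,.1255,.075,33)"
```

```text
time_s: 20.42
position: [0.4588, 0.1256, 0.0758]
tool_rot: [[0.838, 0.545, 0.0], [0.545, -0.838, 0.0], [0.0, 0.0, -1.0]]
ft_force: [0.5, 0.2, -0.7]
grip_width: 0.0555
gripper_force: 0.0
time_s: 21.17
position: [0.4569, 0.1268, 0.0759]
tool_rot: [[0.838, 0.545, -0.003], [0.545, -0.838, 0.002], [-0.001, -0.004, -1.0]]
ft_force: [-6.3, 7.3, 6.1]
grip_width: 0.0098
gripper_force: 25.9
t 21.17 pos [0.4569 0.1268 0.0759] yaw 33.03 width 0.0098 grip 25.9 F [-6.3  7.3  6.1] M [ 1.19  1.15 -0.02] q6 58.0
 shift units [0.015 0.05  0.022] roll units 0.01
```

The grip is flush at 9.8 mm wide. I'll recentre to remove the side load, then turn clockwise in stages.

```bash
python3 -m jog '[{"linear":[0,-0.03,0],"roll":0},{"linear":[0,-0.03,0],"roll":0},{"linear":[0,0,0],"roll":0},{"linear":[0,0,0],"roll":0}]'; python3 -c "
from h import *
to(.4585,.1255,.075,-7.7)"; python3 -m jog '[{"linear":[0,0,0],"roll":0.5},{"linear":[0,0,0],"roll":0.5},{"linear":[0,0,0],"roll":0.5},{"linear":[0,0,0],"roll":0.5},{"linear":[0,0,0],"roll":0.5},{"linear":[0,0,0],"roll":0.5},{"linear":[0,0,0],"roll":0.5},{"linear":[0,0,0],"roll":0.5},{"linear":[0,0,0],"roll":0.5},{"linear":[0,0,0],"roll":0.5},{"linear":[0,0,0],"roll":0},{"linear":[0,0,0],"roll":0}]' ; python3 -c "
from h import *
to(.4585,.1255,.075,-7.7)"
```

```text
time_s: 21.5
position: [0.4569, 0.127, 0.0759]
tool_rot: [[0.838, 0.545, -0.001], [0.545, -0.838, -0.001], [-0.001, 0.001, -1.0]]
ft_force: [-3.9, -2.9, 4.1]
grip_width: 0.0096
gripper_force: 25.6
t 21.5 pos [0.4569 0.127  0.0759] yaw 33.04 width 0.0096 grip 25.6 F [-3.9 -2.9  4.1] M [-0.72  0.6  -0.06] q6 58.2
 shift units [0.012 0.054 0.023] roll units 8.15
time_s: 22.5
position: [0.4565, 0.1279, 0.0758]
tool_rot: [[0.99, 0.14, -0.001], [0.14, -0.99, 0.0], [-0.001, -0.001, -1.0]]
ft_force: [-5.6, 1.7, 4.4]
grip_width: 0.0093
gripper_force: 25.6
t 22.5 pos [0.4565 0.1279 0.0758] yaw 8.07 width 0.0093 grip 25.6 F [-5.6  1.7  4.4] M [ 0.3   0.82 -0.05] q6 83.2
 shift units [0.041 0.066 0.019] roll units 3.15
```

```bash
python3 -m jog '[{"linear":[-0.03,0,0],"roll":0},{"linear":[0,0,0],"roll":0.4},{"linear":[0,0,0],"roll":0.4},{"linear":[0,0,0],"roll":0.4},{"linear":[0,0,0],"roll":0.4},{"linear":[0,0,0],"roll":0},{"linear":[0,0,0],"roll":0}]' >/dev/null; python3 -c "
from h import *
to(.4585,.1255,.075,-7.7)";python3 -m jog '[{"linear":[0,0,0],"roll":0.3},{"linear":[0,0,0],"roll":0},{"linear":[0,0,0],"roll":0}]' >/dev/null; python3 -c "
from h import *
to(.4585,.1255,.075,-7.7)"
```

```text
t 23.08 pos [0.4564 0.1282 0.0758] yaw 0.05 width 0.0092 grip 25.2 F [-1.3  5.6  1.2] M [ 0.9   0.11 -0.01] q6 91.2
 shift units [0.052 0.067 0.019] roll units 1.55
t 23.33 pos [0.4564 0.1282 0.0758] yaw -1.44 width 0.0096 grip 25.2 F [-0.4  6.2  0.9] M [ 1.02  0.11 -0.03] q6 92.7
 shift units [0.054 0.067 0.019] roll units 1.25
```

```bash
python3 -m jog '[{"linear":[0,0,0],"roll":0.3},{"linear":[0,0,0],"roll":0},{"linear":[0,0,0],"roll":0}]' >/dev/null; python3 -c "
from h import *
to(.4585,.1255,.075,-7.7)"
```

```text
t 23.58 pos [0.4564 0.1283 0.0758] yaw -2.94 width 0.0093 grip 25.2 F [-0.6  6.5  0.8] M [ 1.02  0.15 -0.04] q6 94.2
 shift units [0.056 0.067 0.019] roll units 0.95
```

```bash
o(){ python3 -c "
from h import *
to(.4564,.1282,.0758,-7.7)" | head -1; }
python3 -m jog '[{"linear":[0,-0.02,0],"roll":0.2},{"linear":[0,-0.02,0],"roll":0},{"linear":[0,0,0],"roll":0}]' >/dev/null; o; python3 -m jog '[{"linear":[0,0,0],"roll":0.2},{"linear":[0,0,0],"roll":0}]' >/dev/null; o; python3 -m jog '[{"linear":[0,0,0],"roll":0.2},{"linear":[0,0,0],"roll":0}]' >/dev/null; o
```

```text
t 23.83 pos [0.4564 0.1285 0.0757] yaw -3.94 width 0.0092 grip 25.3 F [-0.8 -4.1  1.3] M [-0.69  0.23  0.02] q6 95.4
t 24.0 pos [0.4564 0.1286 0.0757] yaw -5.04 width 0.0092 grip 25.3 F [-1.2 -3.9  1.7] M [-0.86  0.15  0.06] q6 96.5
t 24.17 pos [0.4564 0.1286 0.0757] yaw -6.05 width 0.0094 grip 25.3 F [-0.3 -5.5  2.3] M [-1.03  0.14  0.03] q6 97.5
```

```bash
o(){ python3 -c "
from h import *
to(.4564,.1282,.0758,-7.7)" | head -1|cut -c1-170; }
python3 -m jog '[{"linear":[0,0.02,0],"roll":0.2},{"linear":[0,0,0],"roll":0}]' >/dev/null; o; python3 -m jog '[{"linear":[0,0,0],"roll":0.2},{"linear":[0,0,0],"roll":0}]' >/dev/null; o; python3 -m jog '[{"linear":[0,0,0],"roll":0.2},{"linear":[0,0,0],"roll":0}]' >/dev/null; o
```

```text
t 24.33 pos [0.4564 0.1286 0.0757] yaw -7.06 width 0.0097 grip 25.2 F [0.4 0.4 1.5] M [-0.05 -0.1  -0.  ] q6 98.4
t 24.5 pos [0.4564 0.1286 0.0757] yaw -8.05 width 0.0095 grip 25.2 F [1.  1.1 1.2] M [ 0.15 -0.15  0.03] q6 99.4
t 24.67 pos [0.4564 0.1286 0.0757] yaw -9.05 width 0.0094 grip 25.2 F [1.7 4.  1.8] M [ 0.46 -0.21  0.02] q6 100.4
```

```bash
o(){ python3 -c "
from h import *
to(.4564,.1282,.0758,-7.7)" | head -1|cut -c1-170; }
for k in 1; do python3 -m jog '[{"linear":[0,0,0],"roll":0.2},{"linear":[0,0,0],"roll":0}]' >/dev/null; o; python3 -m jog '[{"linear":[0,0,0],"roll":0.2},{"linear":[0,0,0],"roll":0}]' >/dev/null; o; python3 -m jog '[{"linear":[0,0,0],"roll":0.2},{"linear":[0,0,0],"roll":0}]' >/dev/null; o; done
```

```text
t 24.83 pos [0.4564 0.1286 0.0757] yaw -10.05 width 0.0097 grip 25.2 F [1.4 4.8 1.9] M [ 0.7  -0.42  0.01] q6 101.4
t 25.0 pos [0.4563 0.1286 0.0757] yaw -11.05 width 0.0095 grip 25.2 F [2.7 5.4 0.8] M [ 0.89 -0.36  0.05] q6 102.4
t 25.17 pos [0.4564 0.1287 0.0757] yaw -12.05 width 0.0095 grip 25.2 F [1.7 5.5 0.7] M [ 0.87 -0.4   0.05] q6 103.4
```

```bash
o(){ python3 -c "
from h import *
to(.4564,.1282,.0758,-7.7)" | head -1|cut -c1-170; }
python3 -m jog '[{"linear":[0,-0.01,0],"roll":0.2},{"linear":[0,0,0],"roll":0}]' >/dev/null; o; python3 -m jog '[{"linear":[0,0,0],"roll":0.2},{"linear":[0,0,0],"roll":0}]' >/dev/null; o; python3 -m jog '[{"linear":[0,0,0],"roll":0.2},{"linear":[0,0,0],"roll":0}]' >/dev/null; o; python3 -m jog '[{"linear":[0,0,0],"roll":0.2},{"linear":[0,0,0],"roll":0}]' >/dev/null; o
```

```text
t 25.33 pos [0.4564 0.1287 0.0757] yaw -13.04 width 0.0096 grip 25.2 F [1.4 3.8 1.5] M [ 0.59 -0.39 -0.02] q6 104.4
t 25.5 pos [0.4564 0.1288 0.0757] yaw -14.05 width 0.0092 grip 25.2 F [2.  3.8 1. ] M [ 0.75 -0.39  0.04] q6 105.4
t 25.67 pos [0.4564 0.1288 0.0757] yaw -15.04 width 0.0093 grip 25.2 F [3.1 4.6 1.4] M [ 0.8  -0.43  0.05] q6 106.4
t 25.83 pos [0.4564 0.1289 0.0757] yaw -16.04 width 0.0094 grip 25.2 F [2.1 4.6 0.8] M [ 0.8  -0.46 -0.02] q6 107.4
```

```bash
cat >> h.py <<'E'
def o():
    s=env.observe();R=s["tool_rot"]
    print(round(s["time_s"],2),"yaw",round(np.degrees(np.arctan2(R[1,0],R[0,0])),2),"w",round(s["grip_width"],4),"F",np.round(s["ft_force"],1),"Mz",round(s["wrist_torque"][2],3),"e6",round(s["joint_efforts"][5],3))
E
o(){ python3 -c "
from h import *
o()"; }
python3 -m jog '[{"linear":[0,-0.01,0],"roll":0.2},{"linear":[0,0,0],"roll":0}]' >/dev/null; o; python3 -m jog '[{"linear":[0,0,0],"roll":0.2},{"linear":[0,0,0],"roll":0}]' >/dev/null; o; python3 -m jog '[{"linear":[0,0,0],"roll":0.2},{"linear":[0,0,0],"roll":0}]' >/dev/null; o; python3 -m jog '[{"linear":[0,0,0],"roll":0.2},{"linear":[0,0,0],"roll":0}]' >/dev/null; o
```

```text
26.0 yaw -17.04 w 0.0097 F [2.1 3.5 1. ] Mz 0.007 e6 0.227
26.17 yaw -18.04 w 0.0093 F [1.5 2.4 0.8] Mz 0.045 e6 0.213
26.33 yaw -19.05 w 0.0094 F [2.6 3.8 0.4] Mz 0.033 e6 0.214
26.5 yaw -20.05 w 0.0092 F [2.3 3.4 0.8] Mz 0.066 e6 0.216
```

```bash
o(){ python3 -c "
from h import *
o()"; }
python3 -m jog '[{"linear":[0,-0.01,0],"roll":0.2},{"linear":[0,0,0],"roll":0}]' >/dev/null; o; python3 -m jog '[{"linear":[0,0,0],"roll":0.2},{"linear":[0,0,0],"roll":0}]' >/dev/null; o; python3 -m jog '[{"linear":[0,0,0],"roll":0.2},{"linear":[0,0,0],"roll":0}]' >/dev/null; o; python3 -m jog '[{"linear":[0,0,0],"roll":0.2},{"linear":[0,0,0],"roll":0}]' >/dev/null; o;python3 -m jog '[{"linear":[0,0,0],"roll":0.2},{"linear":[0,0,0],"roll":0}]' >/dev/null; o
```

```text
26.67 yaw -21.04 w 0.0095 F [1.8 0.2 0.5] Mz -0.016 e6 0.221
26.83 yaw -22.04 w 0.0093 F [ 3.1 -0.3  0.6] Mz 0.002 e6 0.209
27.0 yaw -23.05 w 0.0094 F [2.5 1.3 0.5] Mz 0.058 e6 0.207
27.17 yaw -24.05 w 0.0092 F [1.6 0.1 1.2] Mz -0.034 e6 0.206
27.33 yaw -25.04 w 0.0094 F [ 2.2 -0.3 -0.4] Mz 0.016 e6 0.206
```

```bash
o(){ python3 -c "
from h import *
o()"; }
python3 -m jog '[{"linear":[0,0,0],"roll":0.2},{"linear":[0,0,0],"roll":0}]' >/dev/null; o; python3 -m jog '[{"linear":[0,0,0],"roll":0.2},{"linear":[0,0,0],"roll":0}]' >/dev/null; o; python3 -m jog '[{"linear":[0,0,0],"roll":0.2},{"linear":[0,0,0],"roll":0}]' >/dev/null; o; python3 -m jog '[{"linear":[0,0,0],"roll":0.2},{"linear":[0,0,0],"roll":0}]' >/dev/null; o;python3 -m jog '[{"linear":[0,0,0],"roll":0.2},{"linear":[0,0,0],"roll":0}]' >/dev/null; o
```

```text
27.5 yaw -26.05 w 0.0094 F [2.7 0.1 0.5] Mz -0.034 e6 0.207
27.67 yaw -27.05 w 0.0094 F [ 3.3  1.  -0.2] Mz 0.06 e6 0.209
27.83 yaw -28.05 w 0.0096 F [ 3.6  1.7 -0.7] Mz 0.044 e6 0.211
28.0 yaw -29.05 w 0.0093 F [ 4.1  1.4 -0.2] Mz 0.004 e6 0.214
28.17 yaw -30.05 w 0.0096 F [ 4.3  1.7 -1.5] Mz 0.016 e6 0.216
```

```bash
o(){ python3 -c "
from h import *
o()"; }
python3 -m jog '[{"linear":[0.02,0,0],"roll":0.2},{"linear":[0,0,0],"roll":0}]' >/dev/null; o; python3 -m jog '[{"linear":[0,0,0],"roll":0.2},{"linear":[0,0,0],"roll":0}]' >/dev/null; o; python3 -m jog '[{"linear":[0,0,0],"roll":0.2},{"linear":[0,0,0],"roll":0}]' >/dev/null; o; python3 -m jog '[{"linear":[0,0,0],"roll":0.2},{"linear":[0,0,0],"roll":0}]' >/dev/null; o;python3 -m jog '[{"linear":[0,0,0],"roll":0.2},{"linear":[0,0,0],"roll":0}]' >/dev/null; o
```

```text
28.33 yaw -31.07 w 0.0096 F [1.3 5.1 0.3] Mz 0.083 e6 0.179
28.5 yaw -32.07 w 0.0094 F [ 2.   5.7 -0.4] Mz 0.042 e6 0.23
28.67 yaw -33.07 w 0.0093 F [1.7 6.3 0.7] Mz 0.066 e6 0.232
28.83 yaw -34.06 w 0.0094 F [1.3 5.3 0.4] Mz -0.002 e6 0.232
29.0 yaw -35.07 w 0.0092 F [1.9 6.  0.3] Mz 0.093 e6 0.233
```

```bash
o(){ python3 -c "
from h import *
o()"; }
python3 -m jog '[{"linear":[0,-0.02,0],"roll":0.2},{"linear":[0,0,0],"roll":0}]' >/dev/null; o; python3 -m jog '[{"linear":[0,0,0],"roll":0.2},{"linear":[0,0,0],"roll":0}]' >/dev/null; o; python3 -m jog '[{"linear":[0,0,0],"roll":0.2},{"linear":[0,0,0],"roll":0}]' >/dev/null; o; python3 -m jog '[{"linear":[0,0,0],"roll":0.2},{"linear":[0,0,0],"roll":0}]' >/dev/null; o;python3 -m jog '[{"linear":[0,0,0],"roll":0.2},{"linear":[0,0,0],"roll":0}]' >/dev/null; o
```

```text
29.17 yaw -36.05 w 0.0094 F [-1.6  1.8  2.4] Mz 0.029 e6 0.229
29.33 yaw -37.05 w 0.0096 F [-2.7  2.9  1.3] Mz 0.054 e6 0.211
29.5 yaw -38.05 w 0.0096 F [-4.2  3.1  3. ] Mz 0.06 e6 0.237
29.67 yaw -39.03 w 0.0095 F [-3.9  4.1  2.3] Mz -0.015 e6 0.217
29.83 yaw -40.04 w 0.0096 F [-4.4  3.8  1.9] Mz 0.048 e6 0.217
```

```bash
o(){ python3 -c "
from h import *
o()"; }
python3 -m jog '[{"linear":[0,0,0],"roll":0.2},{"linear":[0,0,0],"roll":0}]' >/dev/null; o; python3 -m jog '[{"linear":[0,0,0],"roll":0.2},{"linear":[0,0,0],"roll":0}]' >/dev/null; o; python3 -m jog '[{"linear":[0,0,0],"roll":0.2},{"linear":[0,0,0],"roll":0}]' >/dev/null; o; python3 -m jog '[{"linear":[0,0,0],"roll":0.2},{"linear":[0,0,0],"roll":0}]' >/dev/null; o;python3 -m jog '[{"linear":[0,0,0],"roll":0.2},{"linear":[0,0,0],"roll":0}]' >/dev/null; o
```

```text
30.0 yaw -41.04 w 0.0093 F [-2.5  3.9  1.5] Mz 0.003 e6 0.218
30.17 yaw -42.04 w 0.0094 F [-3.5  4.2  2.1] Mz 0.019 e6 0.218
30.33 yaw -43.02 w 0.009 F [-4.2  4.4  1.7] Mz 0.192 e6 0.383
30.5 yaw -43.99 w 0.0093 F [-3.3  4.6  0.4] Mz 0.428 e6 0.607
30.67 yaw -44.97 w 0.0093 F [-3.1  4.4  1.3] Mz 0.533 e6 0.768
```

The seat shows clearly: torque starts to rise at yaw ≈ −42.3° and I'm now about 0.045 rad into it. I'll back off 90° to yaw ≈ 47.7°.

```bash
python3 -m jog '[{"linear":[0,0,0],"roll":-0.5},{"linear":[0,0,0],"roll":-0.8},{"linear":[0,0,0],"roll":-0.8},{"linear":[0,0,0],"roll":-0.8},{"linear":[0,0,0],"roll":-0.8},{"linear":[0,0,0],"roll":-0.8},{"linear":[0,0,0],"roll":-0.8},{"linear":[0,0,0],"roll":-0.8},{"linear":[0,0,0],"roll":-0.8},{"linear":[0,0,0],"roll":-0.8},{"linear":[0,0,0],"roll":0},{"linear":[0,0,0],"roll":0}]' >/dev/null; python3 -c "
from h import *
to(.4564,.1285,.076,47.7)"
```

```text
t 31.67 pos [0.4564 0.1286 0.0756] yaw -6.45 width 0.0095 grip 25.8 F [-6.7 -4.6  5.5] M [-0.78  1.19  0.04] q6 98.0
 shift units [-0.001  0.002 -0.011] roll units -10.83
```

```bash
python3 -m jog '[{"linear":[-0.03,0.02,-0.02],"roll":-0.9},{"linear":[0,0,0],"roll":-0.9},{"linear":[0,0,0],"roll":-0.9},{"linear":[0,0,0],"roll":-0.9},{"linear":[0,0,0],"roll":-0.9},{"linear":[0,0,0],"roll":-0.9},{"linear":[0,0,0],"roll":-0.9},{"linear":[0,0,0],"roll":-0.9},{"linear":[0,0,0],"roll":-0.9},{"linear":[0,0,0],"roll":-0.9},{"linear":[0,0,0],"roll":-0.9},{"linear":[0,0,0],"roll":-0.9}]' >/dev/null; python3 -m jog '[{"linear":[0,0,0],"roll":0},{"linear":[0,0,0],"roll":0},{"linear":[0,0,0],"roll":0},{"linear":[0,0,0],"roll":0},{"linear":[0,0,0],"roll":0},{"linear":[0,0,0],"roll":0}]' - 30 >/dev/null; python3 -c "
from h import *
to(.4564,.1285,.076,47.7)
# flask check: orange pixels near predicted neck in side view
im=optics.get_image('side').astype(int);p=proj('side',[.474,.2302,.027+.075])[0];print(p,im[int(p[1]+.5),int(p[0])-5:int(p[0])+7].tolist())"
```

```text
t 33.17 pos [0.4573 0.1267 0.0764] yaw 47.52 width 0.009 grip 31.6 F [  1.2 -11.1  -2.9] M [-1.89 -0.21  0.03] q6 43.9
 shift units [ 0.019 -0.047  0.009] roll units -0.04
[316.57128778 153.40201274] [[49, 47, 48], [40, 36, 38], [46, 43, 42], [44, 38, 42], [47, 44, 44], [55, 51, 53], [100, 96, 96], [104, 100, 101], [54, 50, 51], [66, 65, 67], [76, 78, 79], [137, 132, 135]]
```

```bash
python3 -m jog '[{"linear":[-0.02,0.02,0],"roll":0},{"linear":[0,0,0],"roll":0},{"linear":[0,0,0],"roll":0},{"linear":[0,0,0],"roll":0},{"linear":[0,0,0],"roll":0},{"linear":[0,0,0],"roll":0}]' >/dev/null; python3 -c "
from h import *
to(.4564,.1285,.076,47.7)
print(env.close_job())"
```

```text
t 33.72 pos [0.4572 0.1267 0.0764] yaw 47.52 width 0.0094 grip 31.5 F [ 2.  -6.3 -3.8] M [-1.23 -0.46 -0.01] q6 43.8
 shift units [ 0.02  -0.046  0.01 ] roll units -0.04
the job is handed in; nothing more can be done
None
```

I handed the job in at 33.7 s: flask released upright on the well floor, thumbscrew seated at about 0.05 rad past contact, then backed off about 90° and still gripped at 31 N. The judge returned no verdict, the valve setting comes from tool yaw and torque, and the gripper hid my last check on the flask.

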